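# Free the jammed sweet in the topping dispenser

### The job

A red ball has jammed in the neck of the clear bottle that hangs neck down under the glass guard. Set the white catch pan on the counter squarely under the neck and let go of it, then gently rock the bottle side to side by its orange paddle until the ball drops into the pan. Leave the bottle upright and still, the pan with the ball standing under the neck, and the mug, jar and mill undisturbed.

Things in the scene. Friction and masses are not known exactly. Their poses are not given: they have to be found in the camera images.
- stand: Fixed steel stand. Origin: on the counter straight below the bottle's pivot; z up; x points from bottle to column, away from the robot (yaw varies by 0.3 rad); y left. Base plate 110 x 140 x 16 mm high at x = 90 to 200 mm, column 20 x 18 mm at x = 105 to 125 mm. Nothing stands in front of the bottle (x below -35 mm).
- guard (a point): Middle of the front lower edge of the stand's level glass pane, 420 mm above the counter. The pane reaches 155 mm back (+x) and 180 mm to each side, 6 mm thick (16 mm at the back). It is 98 mm over the paddle's centre, so an upright gripper does not fit there: come from the robot's side, leaning 30 to 40 degrees, fingers pointing down and away from the robot.
- pivot (a point): Point on the bottle's pivot axis in the middle of its neck, 185 mm above the stand's origin. The axis is level, along the stand's x. Axes as the stand's.
- rocker (a joint): Bottle's rocking angle about the stand's +x, rad: 0 = upright, neck straight down; positive = paddle towards -y (right, seen from the robot), neck towards +y; stops at +-0.7; starts within 0.08 of 0. Friction (0.22 N m) keeps it where left; about 2 N at the paddle moves it. 0.5 rad each way, with half a second's wait, frees the ball. Gently: below 3 rad/s.
- mouth (a point): Centre of the bottle's open mouth, 70 mm below the pivot (115 mm over the counter when upright); turns with the bottle. The bottle is clear, square, 0.32 kg: body 60 (x) x 96 (y) mm from 30 to 100 mm above the pivot; neck below it 36 x 56 mm outside, 30 x 50 inside, with a white lip.
- ball_center (a point): Centre of the red ball, 24 mm across, 12 to 17 g. It starts about 10 mm above the pivot, on the upper of two blue ledges in the neck that rise at 16 degrees from the wall to the middle: upper from the +y wall, lower (42 mm below) from the -y wall. Past +0.3 rad it rolls off the upper onto the lower; then past -0.3 rad off the lower and out.
- paddle (a point): Centre of the orange paddle on top of the bottle; turns with it. An upright round disc, 40 mm across, 14 mm thick along the bottle's y (pinch it across y), centre 137 mm above the pivot and 20 mm nearer the robot (-x), 37 mm above the bottle's flat top. While held, the tool must turn about the pivot with the bottle.
- pan: Loose white pan, 126 (x) x 156 (y) x 36 mm high, walls and floor 5 mm, 0.18 to 0.29 kg, with a black bar handle towards its -x. Origin: centre of its underside, z up. Starts on either side of the stand (the mug on the other). It belongs with its centre at the stand's origin (within 25 mm), handle towards the robot (-x), axes along the stand's.
- pan_grip (a point): Grip point on the pan's handle, 130 mm from the pan's centre along its -x, 24 mm above its underside. The bar is 14 mm thick (y), 20 mm high (14 to 34 mm above the counter) and runs from 63 to 162 mm from the pan's centre. Pinch across y from above.
- mug: Bystander: blue mug, 80 mm wide, 90 mm high, loose. Origin: centre of its underside.
- jam_jar: Bystander: amber jar, 64 mm wide, 85 mm high, loose. Origin: centre of its underside.
- mill: Bystander: dark wooden pepper mill, 52 mm wide, 145 mm high, loose. Origin: centre of its underside.

How it is judged:
By the outcome, as a careful person would: the job done as asked, in the order asked, and still so for the second after the job is handed in, with the robot touching nothing.
It also fails if it takes over 58 s, if anything falls off the work surface, if the arm or the gripper's body presses on something with over 40 N, if the wrist force passes 120 N, or if a joint passes its speed limit or range.

### The arm

A 6-joint arm with a two-finger parallel gripper is mounted at the origin on the work surface. World frame = base frame: x ahead of the robot, y to its left, z up, the work surface at z = 0. Lengths are in mm, angles in rad, forces in N, time in s.
With the tool pointing down it reaches from about 350 to 925 mm from the base axis. Payload 6.4 kg.
Tool frame: the origin (TCP) lies at the very end of the fingers, on their centre line; the grasp point (between the pads) lies 19 mm behind it; z points along the fingers, y is the line along which they close (so a half turn about z gives the same grasp; the last joint's range is limited). The gripper opens to 85 mm and grips with 20 to 120 N. Pads are 22 mm wide; open, the fingers measure 114 mm over their backs; the gripper's body (76 mm by 85 mm) begins 54 mm behind the grasp point. The pads swing forward as they close: fully open they stand 13 mm farther back than shut.
Start: joints at [-1.346, 0.245, 1.558, -0, 1.339, -0.174], TCP at [252.409, -599.002, 231.29] pointing down, gripper open.
Joint ranges: [-3.13, 3.13], [-1.02, 2.26], [0.13, 2.54], [-0.95, 4.09], [0.21, 2.88], [-2.74, 2.74]. Speed limits (rad/s): [2.57, 2.57, 3.14, 3.14, 3.14, 3.14].

### API

Orientations are given as a unit quaternion [w, x, y, z].
In Python, from station import bot gives the robot as it stands.
- The arm moves only by the tool arm_command, never from a script. Its argument "moves" is text: rows parted by semicolons, each of 5 numbers parted by spaces: the shift along the tool's x, y, z in m, then the turn about the tool's z in rad, then the closure, from 0 (fully open) to 1 (shut). A call has 1 to 5 rows; each row shifts and turns the commanded pose from where the row before left it, along the tool's axes as they then stand; what a row does not reach is not made up. A row lasts 1/10 s, in which the tool goes at most 50 mm and 8.59 degrees, less where a joint would pass 70% of its speed; a pose out of reach is approached as far as the arm can. A call is refused whole if a number of a shift passes 0.05 or a number of a turn 0.15, either way. A call with a gripper value outside its range is refused whole. The fingers move at their own pace and stop on an object; "force" is the grip in N (left out, the last holds). Time passes only in rows, so rows that do not move let the fingers close. It gives the time, the measured TCP pose, the force, the opening and the grip force at its end, in the units of the state.
- bot.state(): the state, without advancing time (a new reading comes with each control period).
- bot.get_image(name): name is "side" or "top"; returns the picture (384x512x3 uint8, red, green, blue); there is no depth.
- bot.calibration(name): a dict with "fovy" (degrees; the focal length in pixels is half the picture's height over the tangent of half this angle, whatever the lens; pixels are square), "cx", "cy" (the principal point, pixels), "k1" (the pictures are not rectified: a ray, as slopes to the right and down, at radius r is drawn at 1 + k1 r^2 times it, then the intrinsics apply), "xyz" and "rotation" of the camera in the world. Camera axes: x right, y down, z forward; pixel columns grow to the right and rows downward; lengths in mm; the calibration is good to about 2 mm. A picture is of the moment at which its call begins. calibration takes no time and is no camera call.
- bot.hand_in(): hands the job in; it is judged then, once.
The state is a dict: "clock": time; "qpos": joint angles; "qvel": joint speeds; "effort": joint torques, N m; "eef_pos": TCP position; "orientation": TCP orientation; "contact_force": force on the tool from outside, world axes, zero at the start; "wrist_torque": the same for the moment, N m; "grip_width": opening from 0.0 (shut) to 1.0 (fully open); "grip_force": force on a finger pad.
Only numpy, scipy, OpenCV 4.12 (cv2) and the standard library are available. Lean on these libraries where they do the work, as an engineer would, in place of code of your own. Each camera call takes 0.05 s, during which the arm holds its last target. There are 200 camera calls.

## Working session

There is one attempt and no reset: what is moved stays moved. The work goes in short steps, Python scripts to look and compute and a tool call to move; the robot and the scene stay as the last step left them, time stands still between calls to the robot, and variables do not carry over. Pictures are saved under pics/ and viewed, at most 10 in all, crops included, and the job is handed in when it is done.

Besides the shell and the picture viewer there is one more tool, called as a command line: name --argument value ..., lists and objects as JSON in quotes. arm_command: Moves the arm, as the interface text tells. Its arguments: {"type":"object","properties":{"moves":{"type":"string"},"force":{"type":"number"}},"required":["moves"]}

```bash
mkdir -p pics; ls; python3 - <<'E'
from station import bot
import cv2,json
for n in("side","top"):
    cv2.imwrite(f"pics/{n}0.png",bot.get_image(n)[:,:,::-1]); print(n,bot.calibration(n))
print(bot.state())
E
```

```text
pics
side {'fovy': 44.36827324338977, 'cx': 250.78583802225708, 'cy': 192.22008621824676, 'k1': -0.1197186266911332, 'xyz': array([-274.41374935, -155.59108844, 1285.39001377]), 'rotation': array([-0.25747256,  0.73112672, -0.59473263,  0.21320108])}
top {'fovy': 42.91280226634641, 'cx': 261.37808941659586, 'cy': 194.93014296191672, 'k1': -0.04104726256750833, 'xyz': array([ 372.21802956,   15.12109529, 1422.09270771]), 'rotation': array([-0.05503428,  0.71105872, -0.69879545,  0.05524163])}
{'clock': 0.1, 'qpos': array([-1.34607322e+00,  2.45725723e-01,  1.55888241e+00,  1.44130843e-05,
        1.33871049e+00, -1.74113899e-01]), 'qvel': array([-0.00044742, -0.00138502, -0.00522194, -0.00208059,  0.00139315,
       -0.00035628]), 'effort': array([-2.45024257e-04, -4.30669749e+01, -3.27129436e+01, -8.04881734e-05,
        2.79017884e-03,  1.05544919e-05]), 'eef_pos': array([ 252.31344345, -598.49130234,  230.30757754]), 'orientation': array([-8.62882165e-04,  9.80181903e-01,  1.98097686e-01, -1.48254141e-05]), 'contact_force': array([ 0.15581252,  1.11425672, -0.53547384]), 'wrist_torque': array([-0.06164186, -0.00791801, -0.00536529]), 'grip_force': 0.0, 'grip_width': 0.9996833283364842}
```

View pics/side0.png

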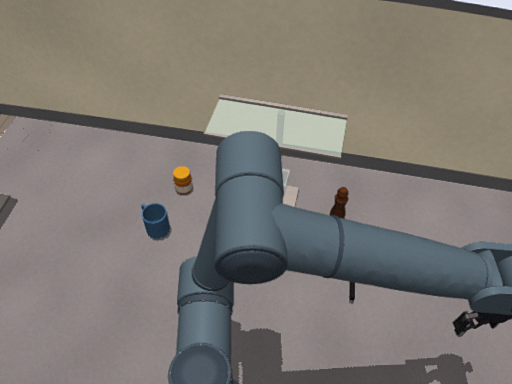

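View pics/top0.png

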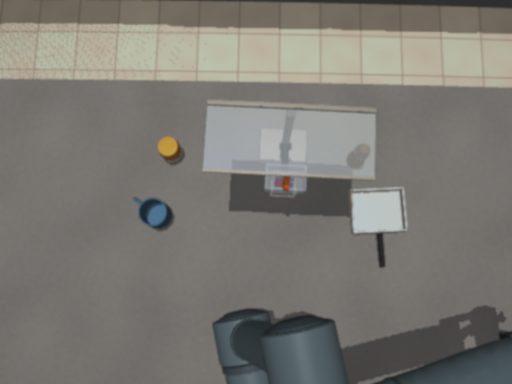

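The side view mostly shows the arm: it hides the bottle and pan, and the mug is at (156,221), the jar at (182,180) and the mill at (340,202). The top view shows the pan at (378,211) with its handle down to (381,266). The pane's front edge runs from (203,172) to (375,179), the orange paddle is at (286,184), and the mill at (361,150) is under the glass.

```bash
cat > h.py <<'E'
from station import bot
import numpy as np, cv2
from scipy.spatial.transform import Rotation as R
def rot(q): return R.from_quat(np.roll(q,-1))
def cam(n):
    c=bot.calibration(n); f=192/np.tan(np.radians(c['fovy']/2))
    return c,np.array([[f,0,c['cx']],[0,f,c['cy']],[0,0,1]]),np.array([c['k1'],0,0,0,0.])
def ray(n,p):
    c,K,d=cam(n); u=cv2.undistortPoints(np.float64(p).reshape(-1,1,2),K,d).reshape(-1,2)
    return c['xyz'],rot(c['rotation']).apply(np.c_[u,np.ones(len(u))])
def plane(n,p,z):
    o,v=ray(n,p); return o+v*((z-o[2])/v[:,2])[:,None]
def pix(n,P):
    c,K,d=cam(n); r=rot(c['rotation']).inv()
    return cv2.projectPoints(r.apply(np.float64(P).reshape(-1,3)-c['xyz']),np.zeros(3),np.zeros(3),K,d)[0].reshape(-1,2)
def blobs(mask,amin=20):
    c,_=cv2.findContours(mask.astype(np.uint8),cv2.RETR_EXTERNAL,cv2.CHAIN_APPROX_NONE)
    return sorted([k for k in c if cv2.contourArea(k)>=amin],key=cv2.contourArea)[::-1]
E
python3 - <<'E'
from h import *
im=cv2.imread('pics/top0.png'); np.set_printoptions(precision=1,suppress=True)
hsv=cv2.cvtColor(im,cv2.COLOR_BGR2HSV); H,S,V=cv2.split(hsv)
e=plane('top',[[203,172],[375,179],[208,102],[376,108]],420);print('pane',e)
print('pane len',np.linalg.norm(e[0]-e[1]),'yaw',np.arctan2(*(-(e[1]-e[0])[[0,1]]*[ -1,1])))
roi=np.zeros_like(H);roi[180:245,335:420]=1
m=(V>150)&(S<60)&(roi>0); b=blobs(m)[0]; r=cv2.minAreaRect(b); print('pan px',r); 
print('pan rim',plane('top',cv2.boxPoints(r),36))
roi[:]=0;roi[232:280,360:400]=1
m=(V<45)&(roi>0);b=blobs(m)[0];r=cv2.minAreaRect(b);print('handle',r,plane('top',cv2.boxPoints(r),34))
m=(H<15)&(S>150)&(V>120);
for b in blobs(m,8): r=cv2.minAreaRect(b);print('orange',r,plane('top',[r[0]],322))
cv2.imwrite('pics/crop.png',cv2.resize(im[90:280,190:430],None,fx=3,fy=3,interpolation=cv2.INTER_CUBIC))
E
```

```text
pane [[ 576.4  139.2  420. ]
 [ 567.8 -221.   420. ]
 [ 729.7  134.1  420. ]
 [ 723.  -226.4  420. ]]
pane len 360.28794340569516 yaw -0.02365819516499283
pan px ((376.9972839355469, 211.1952362060547), (39.90377426147461, 50.208595275878906), 87.20729064941406)
pan rim [[ 602.  -241.1   36. ]
 [ 611.7 -386.6   36. ]
 [ 496.5 -389.1   36. ]
 [ 487.2 -245.5   36. ]]
handle ((380.2069091796875, 249.48280334472656), (31.225101470947266, 3.8200924396514893), 85.2363510131836) [[ 483.6 -314.7   34. ]
 [ 484.6 -325.6   34. ]
 [ 396.8 -331.4   34. ]
 [ 395.8 -320.5   34. ]]
orange ((285.5, 183.5), (11.0, 5.0), 90.0) [[572.8 -38.4 322. ]]
```

View pics/crop.png

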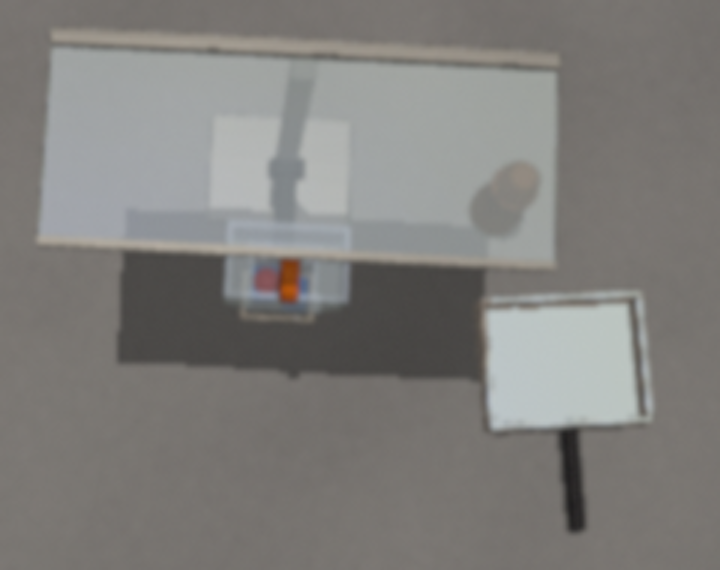

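The crop sharpens three things. The bottle body outline runs from about (265,164) to (307,191) in full-image pixels, the lip front is at row ~197 over columns 270–295, and the paddle is at (286,183) just in front of the pane edge.

```bash
python3 - <<'E'
from h import *
np.set_printoptions(precision=1,suppress=True)
f=lambda p:np.array(p)/3.+[190,90]
print('body top',plane('top',f([[224,302],[350,303],[228,222],[350,224]]),285))
print('body front as bottom z215',plane('top',f([[224,302],[350,303]]),215))
print('lip',plane('top',f([[241,320],[314,321]]),115))
print('paddle top edge, z322 back/front',plane('top',f([[289,258],[289,302]]),330))
print('baseplate z16',plane('top',f([[212,113],[350,118],[209,208],[350,212]]),16))
print('mill z145',plane('top',f([[520,182]]),145))
print('pan outer z36',plane('top',f([[484,299],[641,291],[653,419],[490,432]]),36))
print('handle end z34/14',plane('top',f([[577,531]]),34),plane('top',f([[577,531]]),14), 'root',plane('top',f([[570,432]]),34))
q=bot.state(); r=rot(q['orientation']); print('tool axes cols',r.as_matrix())
E
```

```text
body top [[561.5   8.8 285. ]
 [562.4 -90.4 285. ]
 [625.9   6.6 285. ]
 [626.  -90.2 285. ]]
body front as bottom z215 [[573.2   8.4 215. ]
 [574.2 -96.9 215. ]]
lip [[573.6  -7.8 115. ]
 [573.8 -73.7 115. ]]
paddle top edge, z322 back/front [[588.7 -39.8 330. ]
 [554.9 -40.1 330. ]]
baseplate z16 [[ 796.4   22.3   16. ]
 [ 793.8 -114.9   16. ]
 [ 699.7   23.5   16. ]
 [ 698.1 -115.1   16. ]]
mill z145 [[ 698.6 -255.8  145. ]]
pan outer z36 [[ 610.3 -242.3   36. ]
 [ 620.8 -394.3   36. ]
 [ 497.4 -402.4   36. ]
 [ 482.6 -246.7   36. ]]
handle end z34/14 [[ 390.8 -328.2   34. ]] [[ 391.1 -333.1   14. ]] root [[ 483.9 -323.3   34. ]]
tool axes cols [[ 0.9  0.4 -0. ]
 [ 0.4 -0.9  0. ]
 [ 0.  -0.  -1. ]]
```

arm_command --moves "0 0 0 0.116 0; 0 0 0 0.116 0; 0 0 0 0.117 0; 0.023 -0.033 0.017 0 0; 0.023 -0.033 0.017 0 0" --force 50

```text
clock: 0.6
eef_pos: [295.0, -530.6, 196.9]
orientation: [0.0, 1.0, 0.024, 0.0]
contact_force: [0.5, -0.4, 0.2]
grip_width: 1.002
grip_force: 0.0
```

arm_command --moves "0.023 -0.033 0.017 0 0; 0.023 -0.033 0.017 0 0; 0.023 -0.033 0.017 0 0; 0.023 -0.033 0.017 0 0; 0 0 0 0 0"

```text
clock: 1.1
eef_pos: [380.7, -388.7, 125.7]
orientation: [-0.004, 1.0, 0.027, -0.002]
contact_force: [-0.0, -1.0, -0.4]
grip_width: 1.001
grip_force: 0.0
```

arm_command --moves "0.023 -0.029 0.02 0 0; 0.023 -0.029 0.02 0 0; 0 0 0.03 0 0; 0 0 0.03 0 0; 0 0 0 0 0"

```text
clock: 1.6
eef_pos: [421.1, -331.9, 25.5]
orientation: [-0.003, 1.0, 0.025, -0.003]
contact_force: [-0.9, 0.6, -0.4]
grip_width: 0.998
grip_force: 0.0
```

```bash
python3 - <<'E'
from h import *
im=bot.get_image('side')[:,:,::-1]; cv2.imwrite('pics/s1.png',cv2.resize(im[80:340,130:480],None,fx=2.2,fy=2.2)); s=bot.state();print(s['eef_pos'],s['orientation'])
print(pix('side',[[390.9,-329.5,24],[423,-328,24],[490,-325,36]]))
E
```

```text
[ 422.21492163 -333.40766206   27.79702052] [-0.00166737  0.99969183  0.02472815 -0.0014065 ]
[[351.87768241 299.93226739]
 [352.20825395 290.2407503 ]
 [353.57957186 268.84419149]]
```

View pics/s1.png

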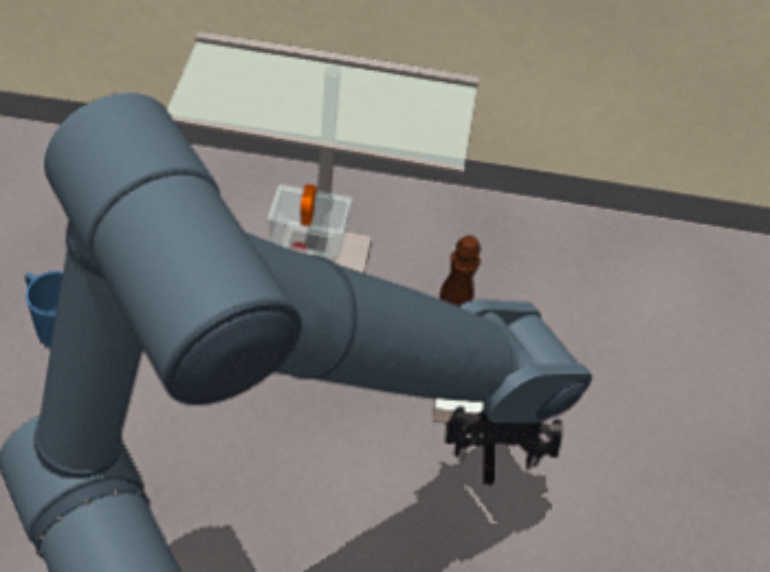

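The side view shows the handle between the open fingers, its end at (352,299), exactly where predicted. The paddle is at about (270,173).

arm_command --moves "0.001 -0.005 0.012 0 0; 0 0 0.009 0 0; 0 0 0 0 0; 0 0 0 0 1; 0 0 0 0 1"

```text
clock: 2.15
eef_pos: [424.5, -329.6, 8.9]
orientation: [0.001, 1.0, 0.025, 0.0]
contact_force: [0.8, -0.5, 0.9]
grip_width: 0.692
grip_force: 0.0
```

arm_command --moves "0 0 0 0 1; 0 0 0 0 1; 0 0 0 0 1; 0 0 0 0 1; 0 0 0 0 1"

```text
clock: 2.65
eef_pos: [424.3, -329.2, 8.6]
orientation: [0.0, 1.0, 0.025, 0.0]
contact_force: [-0.0, 0.8, 2.5]
grip_width: 0.154
grip_force: 48.9
```

```bash
python3 - <<'E'
from h import *
im=cv2.imread('pics/s1.png'); b,g,r=[im[:,:,i].astype(int) for i in range(3)]
m=(r>170)&(g<150)&(b<80); c=blobs(m)[0]; k=cv2.minAreaRect(c); p=np.array(k[0])/2.2+[130,80]; print(k,p)
print(plane('side',[p],322),pix('side',[[574.5,-40.5,322]]))
o1,v1=ray('side',[p]); o2,v2=ray('top',[[286,183.5]])
A=np.c_[v1[0],-v2[0]]; t=np.linalg.lstsq(A,o2-o1,rcond=None)[0]; print(o1+v1[0]*t[0],o2+v2[0]*t[1])
E
```

```text
((306.0, 200.0), (10.119288444519043, 13.914020538330078), 18.43494987487793) [269.09090909 170.90909091]
[[576.23966932 -37.00164343 322.        ]] [[270.23700826 171.57253175]]
[571.39631447 -37.67685469 327.48524182] [571.79696403 -39.30110266 327.63906867]
```

arm_command --moves "0 0 -0.003 0.03 1; 0 0 -0.003 0.047 1; 0 -0.01 0 0 1; 0 -0.02 0 0 1; 0 -0.028 0 0 1" --force 70

```text
clock: 3.15
eef_pos: [425.4, -269.7, 13.9]
orientation: [-0.0, 1.0, -0.014, -0.0]
contact_force: [0.6, -0.0, -2.2]
grip_width: 0.15
grip_force: 72.2
```

arm_command --moves "0 -0.028 0 0 1; 0 -0.028 0 0 1; 0 -0.028 0 0 1; 0 -0.028 0 0 1; 0 -0.028 0 0 1"

```text
clock: 3.65
eef_pos: [428.3, -128.2, 13.6]
orientation: [-0.001, 1.0, -0.013, -0.001]
contact_force: [0.7, -0.2, -2.5]
grip_width: 0.15
grip_force: 72.2
```

arm_command --moves "0 -0.028 0 0 1; 0 -0.028 0 0 1; 0 -0.02 0 0 1; 0 -0.01 0 0 1; 0 0 0 0 1"

```text
clock: 4.15
eef_pos: [430.8, -43.5, 13.8]
orientation: [-0.0, 1.0, -0.012, -0.001]
contact_force: [0.1, -0.9, -2.2]
grip_width: 0.149
grip_force: 72.2
```

```bash
python3 - <<'E'
from h import *
im=bot.get_image('top')[:,:,::-1]; cv2.imwrite('pics/t2.png',cv2.resize(im[90:290,170:430],None,fx=3,fy=3)); s=bot.state();print(s['eef_pos'],s['orientation'],s['grip_width'])
E
```

```text
[431.35106129 -44.49388853  14.03956514] [-3.17176693e-05  9.99919778e-01 -1.26620843e-02 -3.27776847e-04] 0.15026007846086906
```

View pics/t2.png

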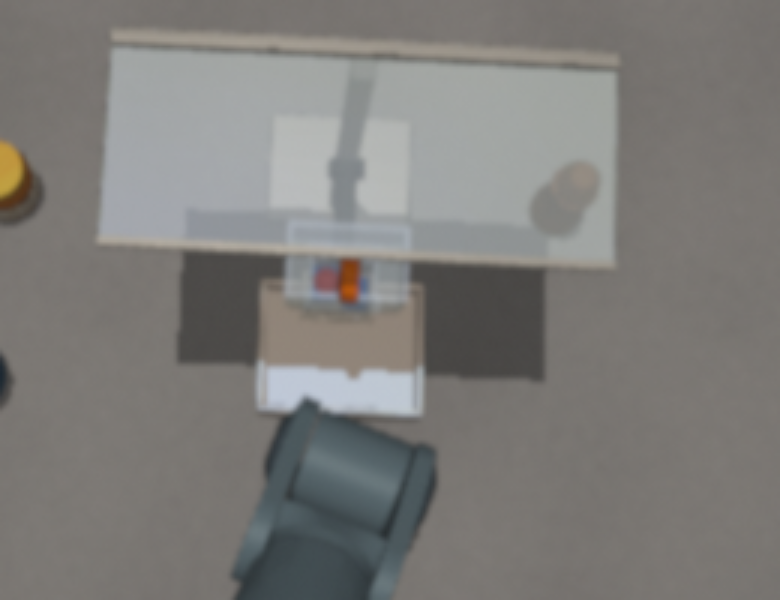

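The pan hangs level under the bottle's front. Its outer corners are at about (255.7,227), (311,228), (256.7,184.3) and (311,185) in full pixels. It needs a little more +x and +y.

```bash
python3 - <<'E'
from h import *
np.set_printoptions(precision=1,suppress=True)
c=plane('top',np.array([[257,411],[423,414],[423,285],[260,283]])/3+[170,90],42);print(c,c.mean(0))
E
```

```text
[[ 497.3   31.2   42. ]
 [ 497.1 -125.5   42. ]
 [ 620.8 -125.3   42. ]
 [ 620.    30.7   42. ]] [558.8 -47.3  42. ]
```

arm_command --moves "0.01 -0.002 0 0 1; 0.018 -0.003 0 0 1; 0.008 -0.002 0 0 1; 0 0 0.003 0 1; 0 0 0.0025 0 1"

```text
clock: 4.7
eef_pos: [468.0, -39.5, 8.4]
orientation: [-0.0, 1.0, -0.014, -0.0]
contact_force: [-2.6, -0.4, 5.1]
grip_width: 0.148
grip_force: 73.2
```

arm_command --moves "0 0 0 0 1; 0 0 0 0 0.5; 0 0 0 0 0; 0 0 0 0 0; 0 0 0 0 0"

```text
clock: 5.2
eef_pos: [468.0, -39.2, 8.8]
orientation: [0.0, 1.0, -0.014, 0.0]
contact_force: [0.8, 0.1, -0.3]
grip_width: 0.818
grip_force: 0.0
```

arm_command --moves "0 0 0 0 0; 0 0 -0.02 0 0; 0 0 -0.04 0 0; -0.02 0 -0.04 0 0; -0.02 0 -0.04 0 0"

```text
clock: 5.7
eef_pos: [427.5, -38.0, 150.2]
orientation: [-0.0, 1.0, -0.013, -0.0]
contact_force: [0.7, -0.4, 0.0]
grip_width: 1.002
grip_force: 0.0
```

```bash
python3 - <<'E'
from h import *
np.set_printoptions(precision=1,suppress=True)
for n in('side','top'): cv2.imwrite(f'pics/{n}3.png',bot.get_image(n)[:,:,::-1])
im=cv2.imread('pics/top3.png');cv2.imwrite('pics/t3c.png',cv2.resize(im[90:290,170:430],None,fx=3,fy=3));s=bot.state();print(s['eef_pos'],s['qpos'])
E
```

```text
[430.4 -39.1 154.9] [-0.4 -0.2  2.2 -0.   1.2  1.2]
```

View pics/t3c.png

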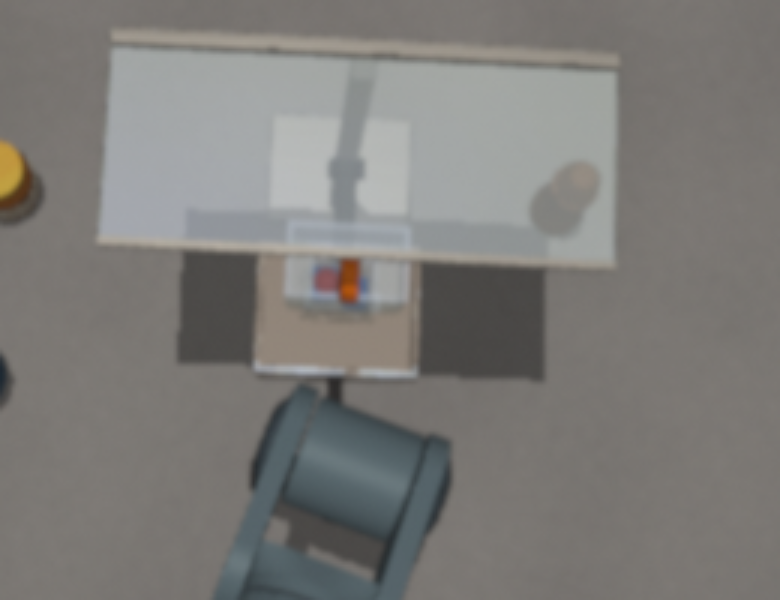

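arm_command --moves "0 0 -0.013 -0.143 0; 0 0 -0.013 -0.143 0; 0 0 -0.013 -0.143 0; 0 0 -0.013 -0.143 0; 0 0 -0.013 -0.143 0"

```text
clock: 6.3
eef_pos: [427.8, -38.0, 213.5]
orientation: [-0.0, 0.94, 0.34, -0.001]
contact_force: [0.3, -0.4, 0.3]
grip_width: 1.001
grip_force: 0.0
```

arm_command --moves "0 0 -0.013 -0.143 0; 0 0 -0.013 -0.143 0; 0 0 -0.013 -0.143 0; 0 0 -0.013 -0.143 0; 0 0 -0.013 -0.143 0"

```text
clock: 6.8
eef_pos: [427.9, -38.0, 278.4]
orientation: [-0.001, 0.762, 0.648, -0.0]
contact_force: [-0.0, 0.6, -0.6]
grip_width: 0.997
grip_force: 0.0
```

arm_command --moves "0 0 -0.013 -0.141 0; 0.02 0 0 0 0; 0.02 0 0 0 0; 0 0 0 0 0; 0 0 0 0 0"

```text
clock: 7.3
eef_pos: [429.1, 1.9, 291.1]
orientation: [-0.0, 0.716, 0.698, -0.0]
contact_force: [-1.2, -0.4, -1.2]
grip_width: 0.999
grip_force: 0.0
```

```bash
python3 - <<'E'
from h import *
np.set_printoptions(precision=4,suppress=True)
print('pan front',plane('top',np.array([[253,371],[417,376]])/3+[170,90],36))
im=bot.get_image('side')[:,:,::-1]; cv2.imwrite('pics/s4.png',cv2.resize(im[80:340,130:480],None,fx=2.2,fy=2.2))
s=bot.state();p=s['eef_pos'];a=-.027;M=np.array([[np.cos(a),np.sin(a)],[-np.sin(a),np.cos(a)]])
print(p,'stand xy',M@(p[:2]-[594.5,-41]),rot(s['orientation']).as_matrix(),s['qpos'])
E
```

```text
pan front [[ 535.8748   35.7846   36.    ]
 [ 533.7913 -120.3655   36.    ]]
[429.0903   1.5798 291.2486] stand xy [-166.499    38.0988] [[ 0.0268  0.9996 -0.0009]
 [ 0.9996 -0.0268 -0.0001]
 [-0.0001 -0.0009 -1.    ]] [-0.2616 -0.3532  2.0227 -0.0004  1.473  -0.2347]
```

View pics/s4.png

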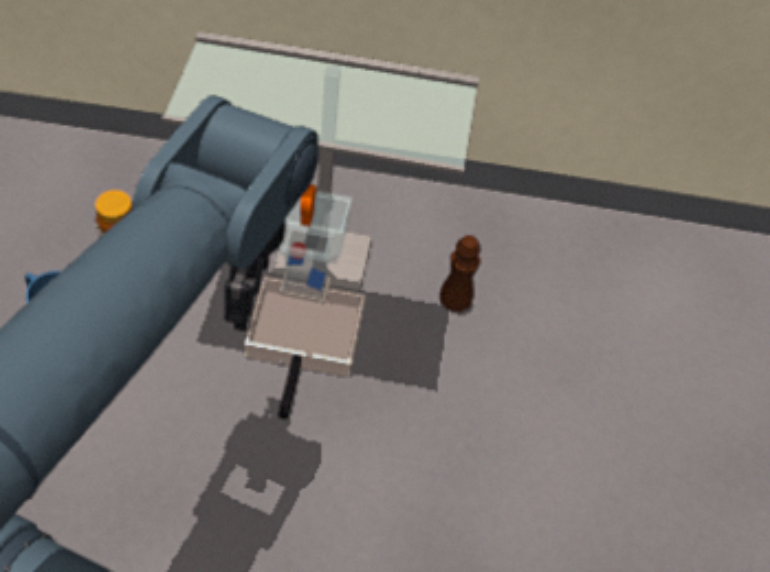

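The side view shows the pan under the neck with its handle towards the robot and the gripper to the left of the paddle, clear of everything. The pan's centre works out to about (597,-44), within 5 mm of its target.

arm_command --moves "0 0.015 -0.006 0 0; 0 0.025 0 0 0; 0 0.025 0 0 0; 0 0.014 0 0 0; 0 0.012 0 0 0"

```text
clock: 7.85
eef_pos: [521.0, -1.6, 297.2]
orientation: [-0.0, 0.717, 0.697, -0.0]
contact_force: [1.1, -0.1, -0.2]
grip_width: 0.999
grip_force: 0.0
```

arm_command --moves "0 0 0 0 0; -0.01 0 0 0 0; -0.01 0 0 0 0; 0 0 0 0 0"

```text
clock: 8.25
eef_pos: [519.1, -22.0, 297.8]
orientation: [0.0, 0.717, 0.697, -0.0]
contact_force: [-0.7, -0.1, -0.1]
grip_width: 0.999
grip_force: 0.0
```

```bash
cat >> h.py <<'E'
def where():
    s=bot.state();p=s['eef_pos'];a=-.027;M=np.array([[np.cos(a),np.sin(a)],[-np.sin(a),np.cos(a)]])
    print('stand xy',np.round(M@(p[:2]-[594.5,-41]),1),'z',round(p[2],1),'F',np.round(s['contact_force'],1),'t',s['clock'])
def orange(n,name=None):
    im=bot.get_image(n)[:,:,::-1]
    if name: cv2.imwrite(name,im)
    b,g,r=[im[:,:,i].astype(int) for i in range(3)]
    for c in blobs((r>150)&(g<130)&(b<80)&(r-g>60),6): print(n,'orange',cv2.minAreaRect(c))
    return im
E
python3 - <<'E'
from h import *
where(); orange('top','pics/t5.png'); orange('side','pics/s5.png')
E
```

```text
stand xy [-75.9  17. ] z 297.8 F [-0.7 -0.1 -0.1] t 8.25
side orange ((270.5, 170.5), (9.0, 5.0), 90.0)
```

arm_command --moves "-0.01 0 0 0 0; -0.012 0 0 0 0; -0.012 0 0 0 0; 0 0 0 0 0"

```text
clock: 8.75
eef_pos: [518.7, -56.4, 297.7]
orientation: [0.0, 0.717, 0.697, -0.0]
contact_force: [-0.5, 1.6, -0.7]
grip_width: 1.0
grip_force: 0.0
```

```bash
python3 - <<'E'
from h import *
where(); im=orange('side','pics/s6.png'); cv2.imwrite('pics/s6c.png',cv2.resize(im[120:290,190:330],None,fx=3.5,fy=3.5))
E
```

```text
stand xy [-75.4 -17.4] z 297.7 F [-0.5  1.6 -0.7] t 8.75
side orange ((284.60003662109375, 174.30003356933594), (4.919349670410156, 8.9442720413208), 26.56505012512207)
```

View pics/s6c.png

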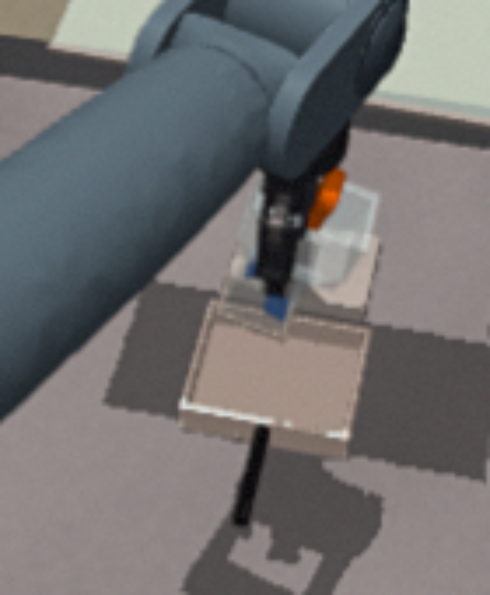

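The finger is pushing the paddle and the bottle leans right by about 0.27 rad, at (323,197) in the crop. Contact is clean, with the pane clear.

arm_command --moves "-0.012 0 0 0 0; -0.012 0 0 0 0; -0.012 0 0 0 0; -0.005 0 0 0 0; 0 0 0 0 0"

```text
clock: 9.3
eef_pos: [517.6, -96.7, 297.9]
orientation: [0.0, 0.717, 0.697, -0.0]
contact_force: [0.7, -0.1, -0.3]
grip_width: 1.005
grip_force: 0.0
```

arm_command --moves "0 0 0 0 0; 0 0 0 0 0; 0 0 0 0 0; 0 0 0 0 0; 0 0 0 0 0"

```text
clock: 9.8
eef_pos: [517.6, -95.4, 297.8]
orientation: [0.0, 0.716, 0.698, -0.0]
contact_force: [-1.1, -0.8, 0.6]
grip_width: 1.003
grip_force: 0.0
```

```bash
python3 - <<'E'
from h import *
where(); im=orange('side','pics/s7.png'); cv2.imwrite('pics/s7c.png',cv2.resize(im[120:290,190:330],None,fx=3.5,fy=3.5))
# paddle pixel vs theta
for t in(.4,.5,.55,.6,.65):
    l=np.array([-20,-137*np.sin(t),185+137*np.cos(t)]); a=-.027
    print(t,pix('side',[[594.5+l[0]*np.cos(a)-l[1]*np.sin(a),-41+l[0]*np.sin(a)+l[1]*np.cos(a),l[2]]]))
E
```

```text
stand xy [-75.4 -56.4] z 297.8 F [-1.1 -0.8  0.6] t 9.8
side orange ((297.2000427246094, 180.6000213623047), (4.472135543823242, 8.9442720413208), 26.56505012512207)
0.4 [[289.15210141 177.5993707 ]]
0.5 [[293.42292719 179.8131014 ]]
0.55 [[295.45165545 181.00796792]]
0.6 [[297.40125515 182.25629508]]
0.65 [[299.26614952 183.55397238]]
```

View pics/s7c.png

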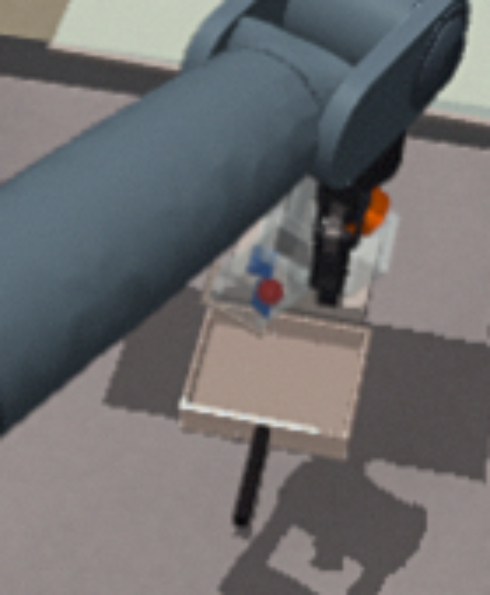

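The paddle is at (297,181), so the lean is about 0.57 rad, and the red ball has rolled onto the lower ledge at crop (270,292). Next I cross to the paddle's other side, lowering slightly to catch the leaned disc.

arm_command --moves "0.005 0 0 0 0; 0 -0.02 0 0 0; 0 -0.025 0 0 0; -0.02 0 0 0 0; -0.025 0 0.008 0 0"

```text
clock: 10.35
eef_pos: [471.8, -134.1, 291.1]
orientation: [0.002, 0.716, 0.698, 0.001]
contact_force: [-0.0, -0.7, -0.7]
grip_width: 1.0
grip_force: 0.0
```

arm_command --moves "-0.022 0 0.009 0 0; 0 0 0 0 0; 0 0.025 0 0 0; 0 0.02 0 0 0; 0 0 0 0 0"

```text
clock: 10.85
eef_pos: [517.3, -156.7, 281.0]
orientation: [0.0, 0.716, 0.698, 0.0]
contact_force: [-1.0, 0.3, -0.5]
grip_width: 1.002
grip_force: 0.0
```

arm_command --moves "0.01 0 0 0 0; 0.012 0 0 0 0; 0.012 0 -0.005 0 0; 0.012 0 -0.006 0 0; 0.012 0 -0.006 0 0"

```text
clock: 11.35
eef_pos: [517.1, -98.2, 298.5]
orientation: [-0.0, 0.716, 0.698, 0.0]
contact_force: [-0.4, -2.2, -1.6]
grip_width: 1.004
grip_force: 0.8
```

```bash
python3 - <<'E'
from h import *
where(); im=orange('side','pics/s8.png'); orange('top');cv2.imwrite('pics/s8c.png',cv2.resize(im[120:290,190:370],None,fx=3.3,fy=3.3))
E
```

```text
stand xy [-75.8 -59.3] z 298.5 F [-0.4 -2.2 -1.6] t 11.35
```

View pics/s8c.png

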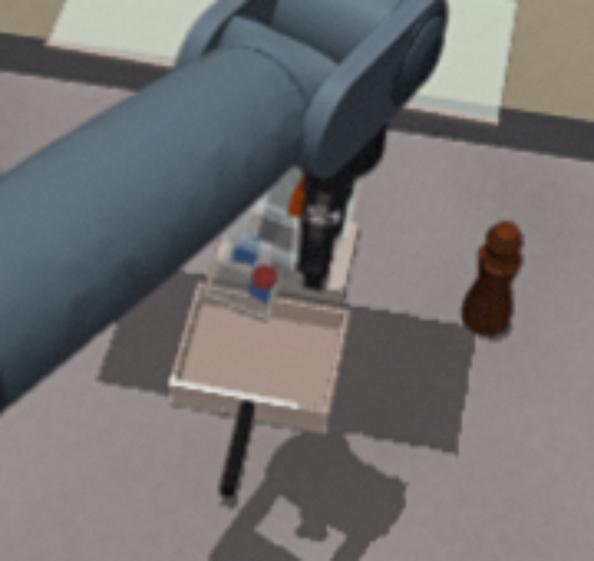

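The finger now pushes the paddle from its right side, with the paddle just left of the finger at crop (297,197) and the ball on the lower ledge at (264,277). That was my tenth picture, so from here I check by numbers only.

arm_command --moves "0.012 0 0 0 0; 0.012 0 0 0 0; 0.012 0 0 0 0; 0.012 0 0 0 0; 0.012 0 0 0 0"

```text
clock: 11.95
eef_pos: [519.1, -38.5, 297.6]
orientation: [-0.0, 0.717, 0.698, -0.0]
contact_force: [0.8, -1.7, -0.9]
grip_width: 1.0
grip_force: 0.8
```

arm_command --moves "0.012 0 0 0 0; 0.012 0 0 0 0; 0.012 0 0 0 0; 0.012 0 0 0 0; 0.008 0 0 0 0"

```text
clock: 12.45
eef_pos: [520.6, 17.6, 297.8]
orientation: [-0.0, 0.716, 0.698, 0.0]
contact_force: [-0.7, -1.7, 0.8]
grip_width: 0.999
grip_force: 0.5
```

arm_command --moves "0 0 0 0 0; 0 0 0 0 0; 0 0 0 0 0; 0 0 0 0 0; 0 0 0 0 0"

```text
clock: 12.95
eef_pos: [520.7, 16.1, 297.8]
orientation: [0.0, 0.717, 0.697, 0.0]
contact_force: [0.1, -0.1, 0.1]
grip_width: 0.999
grip_force: 0.0
```

```bash
cat >> h.py <<'E'
def red(n,im=None):
    if im is None: im=bot.get_image(n)[:,:,::-1]
    b,g,r=[im[:,:,i].astype(int) for i in range(3)]
    for c in blobs((r>70)&(r>1.8*g)&(r>1.6*b),4):
        k=cv2.minAreaRect(c); x,y=map(int,k[0]); print(n,'red',np.round(k[0],1),np.round(k[1],1),'bgr',im[y,x])
def stand(l,a=-.027): return np.array([594.5+l[0]*np.cos(a)-l[1]*np.sin(a),-41+l[0]*np.sin(a)+l[1]*np.cos(a),l[2]])
E
python3 - <<'E'
from h import *
where(); im=orange('side','pics/s9.png'); red('side',im); im=orange('top','pics/t9.png'); red('top',im)
for n in('side','top'):
    print(n,'pan corners',pix(n,[stand([i*63,j*78,36]) for i,j in((1,1),(1,-1),(-1,-1),(-1,1))]).round(0).tolist(),'floor ctr',pix(n,[stand([0,0,17])]))
    print('pad -.5,-.6',pix(n,[stand([-20,137*np.sin(t),185+137*np.cos(t)]) for t in(.5,.6)]))
E
```

```text
stand xy [-75.4  55.1] z 297.8 F [ 0.1 -0.1  0.1] t 12.95
side red [286.5 232. ] [6. 5.] bgr [  0   8 127]
side red [343. 190.] [5.7 4.2] bgr [ 32  52 102]
side red [251.5 177.5] [7. 3.] bgr [  0  51 126]
side red [339.  201.2] [4.4 1.6] bgr [19 42 83]
side pan corners [[249.0, 206.0], [295.0, 215.0], [288.0, 247.0], [240.0, 237.0]] floor ctr [[267.9461838  229.15770531]]
pad -.5,-.6 [[246.86769679 171.45219001]
 [242.80979113 172.42518305]]
top pan corners [[255.0, 171.0], [309.0, 174.0], [308.0, 217.0], [253.0, 214.0]] floor ctr [[281.17113666 194.88773771]]
pad -.5,-.6 [[257.76796297 182.84259518]
 [252.79718374 183.17458335]]
```

arm_command --moves "-0.005 0 0 0 0; 0 -0.02 0 0 0; 0 -0.025 0 0 0; 0.02 0 0 0 0; 0.025 0 0.008 0 0"

```text
clock: 13.55
eef_pos: [477.1, 57.1, 291.1]
orientation: [0.001, 0.717, 0.697, 0.001]
contact_force: [0.8, 0.3, 0.2]
grip_width: 1.0
grip_force: 0.0
```

arm_command --moves "0.022 0 0.009 0 0; 0 0 0 0 0; 0 0.025 0 0 0; 0 0.02 0 0 0; 0 0 0 0 0"

```text
clock: 14.05
eef_pos: [523.7, 77.2, 281.1]
orientation: [0.0, 0.717, 0.697, -0.0]
contact_force: [-0.3, 0.3, 1.0]
grip_width: 1.003
grip_force: 0.0
```

arm_command --moves "-0.01 0 0 0 0; -0.012 0 0 0 0; -0.012 0 -0.005 0 0; -0.012 0 -0.006 0 0; -0.012 0 -0.006 0 0"

```text
clock: 14.55
eef_pos: [520.2, 19.1, 298.2]
orientation: [-0.0, 0.717, 0.697, -0.0]
contact_force: [-0.0, 1.5, -0.9]
grip_width: 1.001
grip_force: 0.8
```

arm_command --moves "-0.012 0 0 0 0; -0.012 0 0 0 0; 0 0 0 0 0"

```text
clock: 14.85
eef_pos: [520.1, -5.4, 297.8]
orientation: [0.0, 0.717, 0.697, -0.0]
contact_force: [0.2, -0.1, 0.6]
grip_width: 0.998
grip_force: 0.0
```

```bash
python3 - <<'E'
from h import *
where(); im=orange('side','pics/s10.png'); red('side',im); im=orange('top','pics/t10.png')
print('ball z17',plane('side',[[286.5,232]],17))
for t in(-.3,-.2,-.1,0,.1): print(t,[pix(n,[stand([-20,-137*np.sin(t),185+137*np.cos(t)])]).round(1).tolist() for n in('side','top')])
E
```

```text
stand xy [-75.3  33.6] z 297.8 F [ 0.2 -0.1  0.6] t 14.85
side orange ((265.0, 169.5), (9.0, 4.0), 90.0)
side red [265. 172.] [ 6. 18.] bgr [  0  83 202]
side red [286.5 232. ] [6. 5.] bgr [  6   0 126]
side red [343.2 189.6] [6.3 4.7] bgr [ 21  50 100]
ball z17 [[ 595.79726152 -102.1412041    17.        ]]
-0.3 [[[255.8, 170.5]], [[268.7, 182.5]]]
-0.2 [[[260.5, 170.5]], [[274.5, 182.5]]]
-0.1 [[[265.3, 170.9]], [[280.4, 182.6]]]
0 [[[270.2, 171.6]], [[286.4, 182.8]]]
0.1 [[[275.1, 172.6]], [[292.3, 183.1]]]
```

arm_command --moves "-0.006 0 0 0 0; -0.006 0 0 0 0; 0 0 0 0 0"

```text
clock: 15.25
eef_pos: [519.7, -16.1, 297.7]
orientation: [0.0, 0.717, 0.697, -0.0]
contact_force: [0.2, 0.3, -0.3]
grip_width: 1.0
grip_force: 0.0
```

arm_command --moves "0.005 0 0 0 0; 0.01 0 0 0 0; 0 -0.02 0 0 0; 0 -0.03 0 0 0; 0 -0.04 0 0 0"

```text
clock: 15.75
eef_pos: [429.6, 2.6, 297.6]
orientation: [-0.0, 0.716, 0.698, -0.0]
contact_force: [-0.7, 0.2, 0.1]
grip_width: 1.0
grip_force: 0.0
```

arm_command --moves "0.03 -0.03 0 0 0; 0.04 0 0 0 0; 0.04 0 0 0 0; 0.04 0 0 0 0; 0 0 0 0 0"

```text
clock: 16.25
eef_pos: [403.3, 156.7, 297.9]
orientation: [-0.0, 0.714, 0.7, 0.0]
contact_force: [0.1, -0.3, -0.2]
grip_width: 0.999
grip_force: 0.0
```

```bash
python3 - <<'E'
from h import *
where(); im=orange('side','pics/s11.png'); red('side',im); i2=orange('top','pics/t11.png'); red('top',i2)
b,g,r=[i2[:,:,i].astype(int) for i in range(3)]
for c in blobs((r>120)&(g<120)&(b<90)&(r-g>60),4): print(cv2.minAreaRect(c))
# change of bystanders vs first top image
d=cv2.absdiff(i2,cv2.imread('pics/top0.png')).max(2); print('mug/jar diff',[(d[y-14:y+14,x-20:x+18]>25).sum() for x,y in((155,212),(169,147),(361,150))])
# lip front edge: brighter row near 197
h=lambda n,z,p:plane(n,[p],z)
E
```

```text
stand xy [-196.5  192.4] z 297.9 F [ 0.1 -0.3 -0.2] t 16.25
side orange ((268.0, 170.0), (8.0, 4.0), 90.0)
side red [268.5 172.5] [ 5.5 17.3] bgr [  0  77 195]
side red [286.5 232. ] [6. 5.] bgr [  0   5 120]
side red [343. 190.] [4. 6.] bgr [26 50 96]
top orange ((285.0, 186.5), (3.0, 4.0), 90.0)
top red [285. 183.] [12.  4.] bgr [ 17  67 134]
top red [303.  195.5] [4.9 4.9] bgr [ 21  24 106]
((285.0, 183.5), (11.0, 4.0), 90.0)
mug/jar diff [np.int64(0), np.int64(0), np.int64(0)]
```

```bash
python3 - <<'E'
from station import bot
print(bot.hand_in())
E
```

```text
the job is handed in; nothing more can be done
None
```

The job is handed in at 16.3 s: the ball is in the pan, which stands about 5 mm off centre under the neck, the bottle is within about 0.03 rad of upright, and the mug, jar and mill are unmoved. I rocked the bottle by pushing the paddle with one open finger from each side, because the moves could not lean the tool to pinch it.

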